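Clamp a tube block on the shaker with the slip-clutch knob

ROBOT

A 6-joint arm with a two-finger parallel gripper is mounted at the origin on the work surface. World frame = base frame: x ahead of the robot, y to its left, z up, the work surface at z = 0. Lengths are in m, angles in rad, forces in N, time in s.
With the tool pointing down it reaches from about 0.375 to 0.975 m from the base axis. Payload 3.8 kg.
Tool frame: the origin (TCP) lies on the mounting face of the last link; the fingertips stand 173 mm ahead of it and the grasp point (between the pads) lies 155 mm ahead of it; z points along the fingers, y is the line along which they close (so a half turn about z gives the same grasp; the last joint's range is limited). The gripper opens to 85 mm and grips with 20 to 120 N. Pads are 22 mm wide; open, the fingers measure 114 mm over their backs; the gripper's body (76 mm by 85 mm) begins 54 mm behind the grasp point. The pads swing forward as they close: fully open they stand 13 mm farther back than shut.
Start: joints at [-0.037, 0.264, 1.604, -0, 1.274, -0.037], TCP at [0.675, -0, 0.405] pointing down, gripper open.
Joint ranges: [-2.63, 2.63], [-0.94, 2.18], [0.31, 2.57], [-1.31, 4.45], [0, 2.66], [-2.55, 2.55]. Speed limits (rad/s): [2.57, 2.57, 3.14, 3.14, 3.14, 3.14].

INTERFACE

Orientations are given as a rotation vector (axis times angle).
In Python, from workcell import bot gives the robot as it stands.
- The arm moves only by the tool drive_tool, never from a script. Its argument "increments" is a list of rows, each an object with "delta_pos": the shift along the tool's x, y, z in mm, a list of three; "turn": the turn about the tool's z in rad; "jaw": the opening, from -1 (shut) to 1 (fully open). A call has 1 to 8 rows; each row shifts and turns the commanded pose from where the row before left it, along the tool's axes as they then stand; what a row does not reach is not made up. A row lasts 1/12 s, in which the tool goes at most 41.7 mm and 7.16 degrees, less where a joint would pass 70% of its speed; a pose out of reach is approached as far as the arm can. A call is refused whole if a number of a shift passes 41.7 or a number of a turn 0.125, either way. A call with a gripper value outside its range is refused whole. The fingers move at their own pace and stop on an object; "grip_force" is the grip in N (left out, the last holds). Time passes only in rows, so rows that do not move let the fingers close. It gives the time, the measured TCP pose, the force, the opening and the grip force at its end, in the units of the state.
- bot.read_state(): the state, without advancing time (a new reading comes with each control period).
- bot.read_camera(name): name is "scene" or "side" or "wrist"; returns a dict with "pixels" (420x560x3 uint8, red, green, blue), "fovy" (degrees; the focal length in pixels is half the picture's height over the tangent of half this angle, whatever the lens; pixels are square), "cx", "cy" (the principal point, pixels), "camera_from_world" (4x4, takes a point from world to camera coordinates); the wrist camera has in their place "hand_eye" (4x4, takes a point from camera to tool coordinates, whose origin is the TCP and whose axes are the flange's). Camera axes: x right, y down, z forward; pixel columns grow to the right and rows downward; lengths in m; the calibration is good to about 2 mm. A picture is of the moment at which its call begins: read the wrist's pose just before it. There is no depth.
- bot.finish_job(): hands the job in; it is judged then, once.
The state is a dict: "time": time; "q": joint angles; "joint_vel": joint speeds; "joint_torque": joint torques, N m; "tool_pos": TCP position; "tcp_rot": TCP orientation; "wrist_force": force on the tool from outside, world axes, zero at the start; "torque": the same for the moment, N m; "width": opening from 0.0 (shut) to 1.0 (fully open); "grip_force": force on a finger pad.
Only numpy, scipy, OpenCV 4.12 (cv2) and the standard library are available. Lean on these libraries where they do the work, as an engineer would, in place of code of your own. Each camera call takes 0.05 s, during which the arm holds its last target. There are 200 camera calls.

TASK

Pick up the ivory block that holds the six capped tubes and set it down gently on the shaker's deck, between the low rails, lengthwise between the sliding jaw and the stop bar, and let go of it. Then turn the round black thumb knob clockwise (seen from above), regrasping as needed, so that the jaw pushes the block up against the stop bar, and quit turning as soon as the knob's drag clutch first slips: not before, and not on and on (well within an eighth of a turn of slip). Leave the block clamped, and leave the other things on the bench alone.

Things in the scene. Friction and masses are not known exactly. Their poses are not given: they have to be found in the camera images.
- block_center (a point): The tube block: ivory plastic, 40 mm wide (x), 64 mm long (y), 50 mm high, with six red- or lavender-capped tubes in two rows of three, caps 22 mm above its top; 0.2 to 0.45 kg. This point: its centre, 25 mm above its underside. Grasp it across its width about 11 mm above this point, so that fingertips clear the rails. Either way round on the deck will do.
- nest (a point): The block's place: a point on the top of the shaker's deck (87 mm above the bench), midway between two low rails (52 mm apart, 6 mm high, along y). z up; y runs from the stop bar (-y) to the jaw and knob (+y). Set the block with its length along this y, centred here, its underside on the deck: at least 8 mm remains to the jaw and to the stop bar.
- deck: The shaker's aluminium deck, 220 x 300 mm, with the rails and the grey drive housing (64 x 58 mm, 20 mm high) under the knob. Origin: centre of its top; axes as nest. The steel stop bar (56 mm wide, 24 mm high) is locked at an unmeasured place: its face stands 40 to 52 mm from nest on the -y side. It does not yield to clamping.
- jaw: The sliding steel jaw, 44 mm wide, 24 mm high. Origin: middle of its face towards the block, on the deck. It moves to the nest's -y by 12 mm per rad of clockwise turning; it starts 40 to 50 mm from nest on the +y side, so the block meets the stop after 1.3 to 3.2 rad, depending on jaw and stop bar. At slip it presses with about 27 N.
- knob_grip (a point): The round knurled black thumb knob, 32 mm across, 34 mm high, on a vertical axis. This point: on its axis, 10 mm below its top, the height for the middle of the finger pads; it turns with the knob (z up). Clockwise from above closes the jaw. Turn at most 1.5 rad a grasp; it stays where it is left. Gripped firmly (40 N or so) it does not slide in the fingers.
- flange (a point): Centre of the top of the aluminium flange (50 mm across) on the spindle under the knob, 24 mm below knob_grip. Torque to turn the knob: about 0.14 N m running free, 0.16 to 0.2 while the jaw pushes the sliding block, rising steeply to 0.46 when the block meets the stop; from then on the knob slips over the flange at 0.46, and flange and jaw stand still.
- knob (a joint): Slip of the clutch: the angle (rad) by which the knob has turned clockwise over the flange. 0 at the start and while the knob drives the jaw (it creeps by under 0.03); it grows only while the clutch slips. A white line on the knob's top and a black line on the flange show it: in line at 0.
- spare: Bystander: an empty ivory plastic block lying near the tube block, 40 x 100 mm and 30 mm high, one row of five small dark holes, no tubes. Origin: centre of its underside; y along its length.
- collar: Bystander: a loose white plastic ring standing flat, 52 mm across, 36 mm high. Origin: centre of its underside.
- jar: Bystander: a jar with a white cap, 68 mm across, 100 mm high. Origin: centre of its underside.
- tipbox: Bystander: a white box with a clear top, 87 x 122 mm, 70 mm high. Origin: centre of its underside.
- loosetube: Bystander: a single capped tube lying on the bench, 95 mm long, 16 mm thick. Origin: on the bench under its middle.
- timer: Bystander: a flat grey timer, 70 x 90 mm, 16 mm high. Origin: centre of its underside.
Things that resemble listed ones, but are neither listed nor needed, are in the scene too. What is shaped like the part that bears block_center but pink is not meant.

How it is judged:
By the outcome, as a careful person would: the job done as asked, in the order asked, and still so for the second after the job is handed in, with the robot touching nothing.
It also fails if it takes over 72 s, if anything falls off the work surface, if the arm or the gripper's body presses on something with over 40 N, if the wrist force passes 120 N, or if a joint passes its speed limit or range.

## Working session

There is one attempt and no reset: what is moved stays moved. The work goes in short steps, Python scripts to look and compute and a tool call to move; the robot and the scene stay as the last step left them, time stands still between calls to the robot, and variables do not carry over. Pictures are saved under pics/ and viewed, at most 10 in all, crops included, and the job is handed in when it is done.

Besides the shell and the picture viewer there is one more tool, called after "Call:" in YAML: its name, and indented under it one key for each argument. drive_tool: Moves the arm, as the interface text tells. Its arguments: {"type":"object","properties":{"increments":{"type":"array"},"grip_force":{"type":"number"}},"required":["increments"]}

```bash
mkdir -p pics; ls
cat > h.py <<'E'
import numpy as np, cv2
from scipy.spatial.transform import Rotation as R
from workcell import bot
def snap(n,name=None):
    s=bot.read_state(); c=bot.read_camera(n)
    if name: cv2.imwrite('pics/'+name,c['pixels'][:,:,::-1])
    H=c['pixels'].shape[0]; f=H/2/np.tan(np.radians(c['fovy'])/2)
    if n=='wrist':
        T=np.eye(4);T[:3,:3]=R.from_rotvec(s['tcp_rot']).as_matrix();T[:3,3]=s['tool_pos']
        W=T@np.array(c['hand_eye'])
    else: W=np.linalg.inv(c['camera_from_world'])
    return dict(W=W,f=f,cx=c['cx'],cy=c['cy'],img=c['pixels'],s=s)
def w(c,u,v,z):
    d=c['W'][:3,:3]@np.array([(u-c['cx'])/c['f'],(v-c['cy'])/c['f'],1]);o=c['W'][:3,3]
    return (o+d*(z-o[2])/d[2]).round(4)
def px(c,p):
    q=np.linalg.inv(c['W'])@np.append(p,1);return (c['f']*q[:2]/q[2]+[c['cx'],c['cy']]).round(1)
E
python3 - <<'E'
from h import *
import pickle
cs={n:snap(n) for n in('scene','side','wrist')}
pickle.dump(cs,open('c0.pkl','wb'))
for n,c in cs.items(): print(n,c['f'],c['cx'],c['cy'],c['W'].round(3).tolist()); cv2.imwrite(f'pics/{n}0.png',c['img'][:,:,::-1])
print(cs['wrist']['s'])
E
```

```text
pics
scene 379.89717204405866 274.3678987992987 211.08350632870662 [[-0.411, 0.605, -0.682, 1.168], [0.912, 0.278, -0.303, 0.164], [0.006, -0.746, -0.666, 0.7], [0.0, 0.0, 0.0, 1.0]]
side 485.7272063595463 280.7153056085573 211.91714349149595 [[0.997, -0.028, 0.075, 0.464], [-0.078, -0.546, 0.834, -1.242], [0.018, -0.838, -0.546, 0.853], [0.0, 0.0, 0.0, 1.0]]
wrist 354.8503464029815 275.5777997955019 210.33819603865228 [[1.0, -0.0, -0.003, 0.676], [-0.001, -0.95, -0.312, 0.08], [-0.003, 0.312, -0.95, 0.372], [0.0, 0.0, 0.0, 1.0]]
{'time': 0.1, 'q': array([-3.68847458e-02,  2.64671162e-01,  1.60529981e+00, -2.45928860e-05,
        1.27372469e+00, -3.69034165e-02]), 'joint_vel': array([-0.00223822, -0.00047647, -0.00313243,  0.00082867, -0.00014007,
       -0.00066189]), 'joint_torque': array([ 2.96398039e-04, -5.16707003e+01, -3.68589377e+01,  1.30520286e-05,
        6.22219843e-03,  5.24967299e-05]), 'tool_pos': array([6.74664808e-01, 1.67148423e-05, 4.03456962e-01]), 'tcp_rot': array([-2.22033388, -2.22039137,  0.00227406]), 'wrist_force': array([ 0.40924161, -0.38348341, -0.31348326]), 'torque': array([-0.01567433,  0.00828889,  0.01800292]), 'grip_force': 0.0, 'width': 1.0028787890735682}
```

View pics/scene0.png

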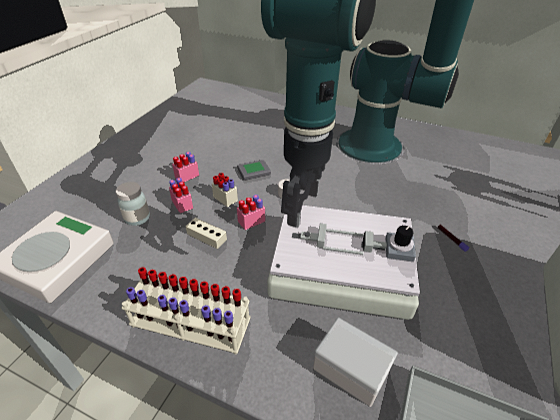

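View pics/wrist0.png

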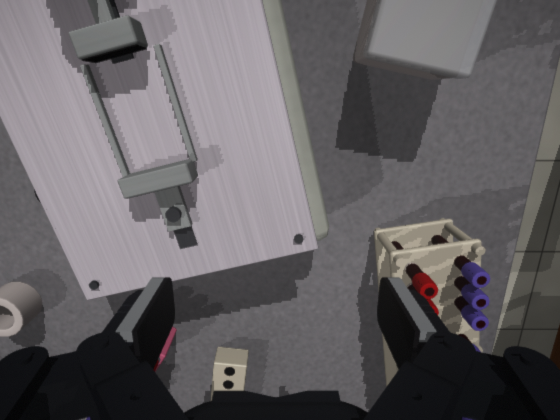

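Run:
```python
from h import *
import pickle
cs=pickle.load(open('c0.pkl','rb'))
im=cs['scene']['img'][:,:,::-1]
a=cv2.resize(im[140:250,150:310],(800,550),interpolation=cv2.INTER_CUBIC)
cv2.imwrite('pics/crop1.png',a)
W=cs['wrist']; S=cs['scene']
for n,u,v in(('knob',0,0),):pass
print('block',w(S,225,187,.05),'spare',w(S,206,228,.03),'knobtop',w(S,404,230,.14))
for p in((87,66),(127,175),(157,46),(193,158)): print('rail',w(W,*p,.093))
for p in((94,285),(299,239)): print('deck screws',w(W,*p,.087))
```

```text
block [ 0.4687 -0.2965  0.05  ] spare [ 0.6126 -0.2708  0.03  ] knobtop [0.5357 0.1817 0.14  ]
rail [0.5371 0.1    0.093 ]
rail [0.5556 0.0187 0.093 ]
rail [0.5897 0.1133 0.093 ]
rail [0.6097 0.0324 0.093 ]
deck screws [ 0.5095 -0.0846  0.087 ]
deck screws [ 0.6951 -0.0393  0.087 ]
```

View pics/crop1.png

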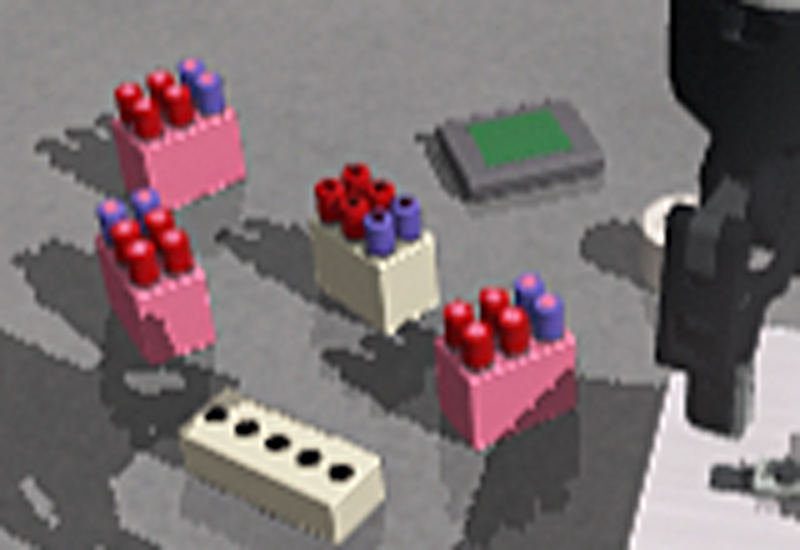

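Run:
```python
from h import *
import pickle
S=pickle.load(open('c0.pkl','rb'))['scene']
f,l,r=[w(S,150+u/5,140+v/5,.05)[:2] for u,v in((384,260),(312,222),(438,234))]
print(f,l,r,l-f,np.hypot(*(l-f)),r-f,np.hypot(*(r-f)),'ctr',(l+r)/2)
```

```text
[ 0.4858 -0.2811] [ 0.4732 -0.3342] [ 0.4534 -0.2654] [-0.0126 -0.0531] 0.05457444456886389 [-0.0324  0.0157] 0.03600347205478936 ctr [ 0.4633 -0.2998]
```

Call:
drive_tool:
  increments:
    - {"delta_pos": [-33, -21, 0], "turn": 0, "jaw": 1}
    - {"delta_pos": [-33, -21, 0], "turn": 0, "jaw": 1}
    - {"delta_pos": [-33, -21, 0], "turn": 0, "jaw": 1}
    - {"delta_pos": [-33, -21, 0], "turn": 0, "jaw": 1}
    - {"delta_pos": [-33, -21, 0], "turn": 0, "jaw": 1}
    - {"delta_pos": [-33, -21, 0], "turn": 0, "jaw": 1}
    - {"delta_pos": [-33, -21, 0], "turn": 0, "jaw": 1}
    - {"delta_pos": [-33, -21, 0], "turn": 0, "jaw": 1}

```text
time: 0.82
tool_pos: [0.5056, -0.2652, 0.4045]
tcp_rot: [-2.221, -2.222, 0.0]
wrist_force: [1.6, 0.6, 0.1]
width: 1.002
grip_force: 0.0
```

Call:
drive_tool:
  increments:
    - {"delta_pos": [-33, -21, 0], "turn": 0, "jaw": 1}
    - {"delta_pos": [-33, -21, 0], "turn": 0, "jaw": 1}
    - {"delta_pos": [0, 0, 0], "turn": 0.12, "jaw": 1}
    - {"delta_pos": [0, 0, 0], "turn": 0.12, "jaw": 1}
    - {"delta_pos": [0, 0, 0], "turn": 0, "jaw": 1}
    - {"delta_pos": [0, 0, 0], "turn": 0, "jaw": 1}

```text
time: 1.32
tool_pos: [0.4647, -0.3301, 0.4043]
tcp_rot: [-2.468, -1.943, 0.0]
wrist_force: [-0.5, -0.1, -0.3]
width: 1.0
grip_force: 0.0
```

Run:
```python
from h import *
import pickle
c=snap('wrist','w1.png');pickle.dump(c,open('c1.pkl','wb'));print(c['s']['tool_pos'],c['s']['time'])
```

```text
[ 0.46474448 -0.33012132  0.40434924] 1.3167
```

View pics/w1.png

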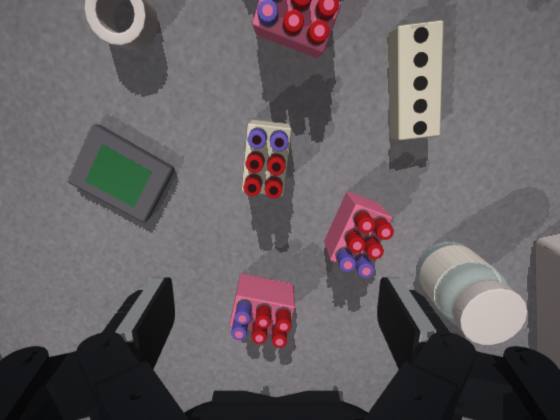

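Run:
```python
from h import *
import pickle
c=pickle.load(open('c1.pkl','rb'));s=c['s']
P=np.array([w(c,u,v,.072) for u,v in((257,139),(279,141),(255,164),(276,164),(253,187),(274,188))])[:,:2]
ctr=P.mean(0); L=(P[0]+P[1]-P[4]-P[5])/2; 
Wd=(P[1]+P[3]+P[5]-P[0]-P[2]-P[4])/3
T=R.from_rotvec(s['tcp_rot']).as_matrix()
d=np.append(ctr,.036)-s['tool_pos']
print(ctr,L,np.hypot(*L),Wd,np.hypot(*Wd),'tool delta mm',(T.T@d*1000).round(1))
Lt=T.T@np.append(L,0);Wt=T.T@np.append(Wd,0);print('ang',np.arctan2(Lt[1],Lt[0]),np.arctan2(-Wt[0],Wt[1]))
# block top corners
print([w(c,u,v,.05).tolist() for u,v in((249,121),(291,124),(244,193))])
```

```text
[ 0.46253333 -0.30536667] [0.01375 0.0389 ] 0.04125860516304449 [ 0.01753333 -0.00513333] 0.01826934286965156 tool delta mm [ 23.4  -7.8 368.4]
ang 0.10258274350208163 0.047635284089205226
[[0.456, -0.2684, 0.05], [0.4916, -0.2797, 0.05], [0.4344, -0.3311, 0.05]]
```

Call:
drive_tool:
  increments:
    - {"delta_pos": [23, -8, 20], "turn": 0, "jaw": 0.5}
    - {"delta_pos": [0, 0, 35], "turn": 0.09, "jaw": 0.5}
    - {"delta_pos": [0, 0, 40], "turn": 0, "jaw": 0.5}
    - {"delta_pos": [0, 0, 40], "turn": 0, "jaw": 0.5}
    - {"delta_pos": [0, 0, 0], "turn": 0, "jaw": 0.5}
  grip_force: 45

```text
time: 1.78
tool_pos: [0.4595, -0.3023, 0.2612]
tcp_rot: [-2.54, -1.823, 0.008]
wrist_force: [-1.7, 2.2, -1.8]
width: 0.754
grip_force: 0.0
```

Run:
```python
from h import *
import pickle
c=snap('wrist','w2.png');pickle.dump(c,open('c2.pkl','wb'));s=c['s'];print(s['tool_pos'],s['time'],s['width'],s['tcp_rot'])
b=np.array([.463,-.3054,.05]);print(px(c,b))
```

```text
[ 0.4594591  -0.30229631  0.26120252] 1.7833 0.7544966830043494 [-2.54042933 -1.82282371  0.00775681]
[287.7 252.3]
```

View pics/w2.png

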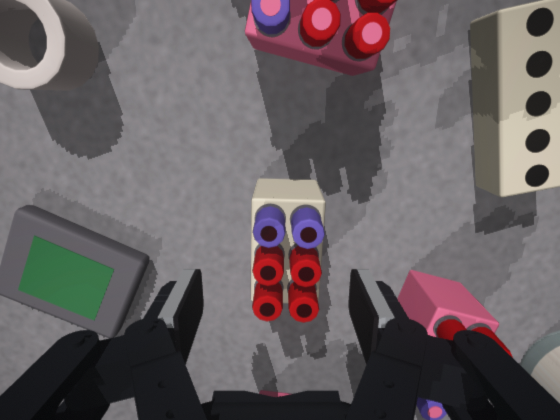

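Run:
```python
from h import *
import pickle
c=pickle.load(open('c2.pkl','rb'));s=c['s']
P=np.array([w(c,u,v,.072) for u,v in((269,231),(307,233),(267,270),(305,271),(267,306),(304,306))])[:,:2]
ctr=P.mean(0); L=(P[0]+P[1]-P[4]-P[5])/2
s=bot.read_state()
T=R.from_rotvec(s['tcp_rot']).as_matrix()
d=np.append(ctr,.036)-s['tool_pos']
Lt=T.T@np.append(L,0);print(s['tool_pos'],ctr,L,'tool delta mm',(T.T@d*1000).round(1),'ang',np.arctan2(Lt[1],Lt[0]),s['joint_vel'])
```

```text
[ 0.46076509 -0.30338007  0.26492931] [ 0.46216667 -0.3048    ] [0.01395 0.0383 ] tool delta mm [ -1.7   4.3 228.9] ang 0.022656504300458378 [-0.00597788 -0.05560328 -0.09670336  0.00045546  0.02119658  0.0087848 ]
```

Call:
drive_tool:
  increments:
    - {"delta_pos": [0, 0, 25], "turn": 0.015, "jaw": 0.5}
    - {"delta_pos": [0, 0, 25], "turn": 0, "jaw": 0.5}
    - {"delta_pos": [0, 0, 18], "turn": 0, "jaw": 0.5}
    - {"delta_pos": [0, 0, 10], "turn": 0, "jaw": 0.5}
    - {"delta_pos": [0, 0, 0], "turn": 0, "jaw": 0.5}
    - {"delta_pos": [0, 0, 0], "turn": 0, "jaw": 0.5}
    - {"delta_pos": [0, 0, 0], "turn": 0, "jaw": 0.5}

```text
time: 2.42
tool_pos: [0.4639, -0.3065, 0.194]
tcp_rot: [2.566, 1.806, 0.002]
wrist_force: [-0.4, 0.0, 0.3]
width: 0.752
grip_force: 0.0
```

Call:
drive_tool:
  increments:
    - {"delta_pos": [0, 0, 0], "turn": 0, "jaw": -0.2}
    - {"delta_pos": [0, 0, 0], "turn": 0, "jaw": -0.2}
    - {"delta_pos": [0, 0, 0], "turn": 0, "jaw": -0.2}
    - {"delta_pos": [0, 0, 0], "turn": 0, "jaw": -0.2}
    - {"delta_pos": [0, 0, 0], "turn": 0, "jaw": -0.2}
  grip_force: 45

```text
time: 2.83
tool_pos: [0.4633, -0.3063, 0.1934]
tcp_rot: [2.568, 1.806, 0.001]
wrist_force: [-1.8, -0.2, 6.4]
width: 0.461
grip_force: 47.4
```

Run:
```python
from h import *
import pickle
im=pickle.load(open('c0.pkl','rb'))['wrist']['img'][:,:,::-1]
cv2.imwrite('pics/crop2.png',cv2.resize(im[0:200,40:240],(600,600),interpolation=cv2.INTER_CUBIC))
```

```text
(no output)
```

View pics/crop2.png

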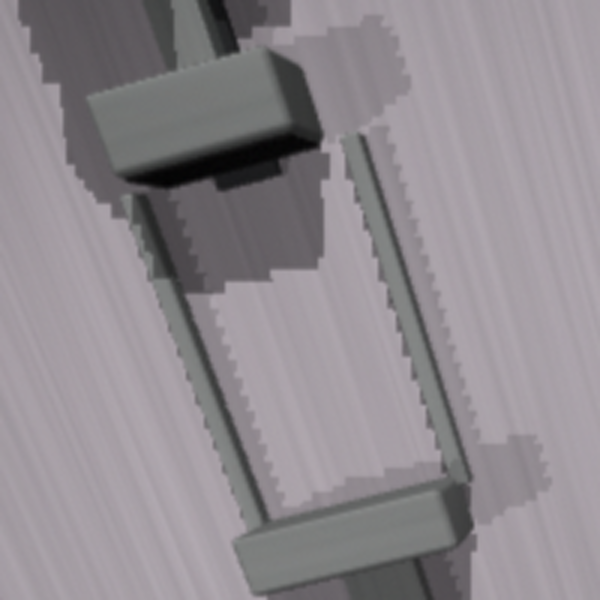

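Call:
drive_tool:
  increments:
    - {"delta_pos": [0, 0, -10], "turn": 0, "jaw": -0.2}
    - {"delta_pos": [0, 0, -25], "turn": 0, "jaw": -0.2}
    - {"delta_pos": [0, 0, -35], "turn": 0, "jaw": -0.2}
    - {"delta_pos": [0, 0, -35], "turn": 0, "jaw": -0.2}
    - {"delta_pos": [0, 0, -35], "turn": 0, "jaw": -0.2}
    - {"delta_pos": [0, 0, -10], "turn": 0, "jaw": -0.2}
    - {"delta_pos": [0, 0, 0], "turn": 0, "jaw": -0.2}

```text
time: 3.42
tool_pos: [0.4639, -0.3066, 0.3463]
tcp_rot: [2.563, 1.803, 0.004]
wrist_force: [0.3, -0.2, -2.9]
width: 0.462
grip_force: 46.4
```

Run:
```python
from h import *
import pickle
c=pickle.load(open('c0.pkl','rb'))['wrist']
g=lambda u,v,z:w(c,40+u/3,v/3,z)[:2]
jt=[g(117,177,.111),g(303,137,.111)];jb=[g(163,188,.087),g(320,145,.087)]
st=[g(235,543,.111),g(447,491,.111)];sb=[g(262,527,.087),g(470,478,.087)]
rl=[g(133,200,.093),g(250,520,.093)];rr=[g(352,140,.093),g(455,470,.093)]
for n,e in zip(('jt','jb','st','sb','rl','rr'),(jt,jb,st,sb,rl,rr)):
    d=e[1]-e[0];print(n,e[0],e[1],np.hypot(*d),np.degrees(np.arctan2(d[1],d[0])))
yaw=np.radians(13.5);X=np.array([np.cos(yaw),np.sin(yaw)]);Y=np.array([-X[1],X[0]])
for n,e in zip(('jt','jb','st','sb','rl','rr'),(jt,jb,st,sb,rl,rr)): print(n,[(round(p@X,4),round(p@Y,4)) for p in e])
S=pickle.load(open('c0.pkl','rb'))['scene']
```

```text
jt [0.5413 0.1031] [0.5845 0.1114] 0.04399011252543009 10.875688335855624
jb [0.5399 0.1027] [0.5801 0.1124] 0.041353718091605644 13.56579016214234
st [0.5562 0.0181] [0.6106 0.0313] 0.055978567327147635 13.639052052372037
sb [0.5533 0.0168] [0.6111 0.0303] 0.05935562315400282 13.146556247571967
rl [0.535  0.0995] [0.5529 0.0201] 0.08139269008946685 -77.29557944407897
rr [0.5899 0.1128] [0.6087 0.0334] 0.08159534300436515 -76.6790650084731
jt [(np.float64(0.5504), np.float64(-0.0261)), (np.float64(0.5944), np.float64(-0.0281))]
jb [(np.float64(0.549), np.float64(-0.0262)), (np.float64(0.5903), np.float64(-0.0261))]
st [(np.float64(0.5451), np.float64(-0.1122)), (np.float64(0.601), np.float64(-0.1121))]
sb [(np.float64(0.5419), np.float64(-0.1128)), (np.float64(0.6013), np.float64(-0.1132))]
rl [(np.float64(0.5434), np.float64(-0.0281)), (np.float64(0.5423), np.float64(-0.1095))]
rr [(np.float64(0.5999), np.float64(-0.028)), (np.float64(0.5997), np.float64(-0.1096))]
```

Call:
drive_tool:
  increments:
    - {"delta_pos": [17, -2, 0], "turn": 0, "jaw": -0.2}
    - {"delta_pos": [30, -2, 0], "turn": 0, "jaw": -0.2}
    - {"delta_pos": [34, -2, 0], "turn": 0, "jaw": -0.2}
    - {"delta_pos": [34, -2, 0], "turn": 0, "jaw": -0.2}
    - {"delta_pos": [34, -2, 0], "turn": 0, "jaw": -0.2}
    - {"delta_pos": [34, -2, 0], "turn": 0, "jaw": -0.2}
    - {"delta_pos": [34, -2, 0], "turn": 0, "jaw": -0.2}
    - {"delta_pos": [34, -2, 0], "turn": 0, "jaw": -0.2}

```text
time: 4.08
tool_pos: [0.5314, -0.0623, 0.3386]
tcp_rot: [-2.567, -1.805, 0.006]
wrist_force: [1.0, -0.5, -2.2]
width: 0.465
grip_force: 46.3
```

Call:
drive_tool:
  increments:
    - {"delta_pos": [34, -2, 0], "turn": 0, "jaw": -0.2}
    - {"delta_pos": [34, -2, 0], "turn": 0, "jaw": -0.2}
    - {"delta_pos": [34, -2, 0], "turn": 0, "jaw": -0.2}
    - {"delta_pos": [34, -2, 0], "turn": -0.116, "jaw": -0.2}
    - {"delta_pos": [0, 0, 0], "turn": -0.116, "jaw": -0.2}
    - {"delta_pos": [0, 0, 0], "turn": -0.116, "jaw": -0.2}
    - {"delta_pos": [0, 0, 0], "turn": -0.116, "jaw": -0.2}
    - {"delta_pos": [0, 0, 0], "turn": -0.116, "jaw": -0.2}

```text
time: 4.75
tool_pos: [0.5698, 0.067, 0.3381]
tcp_rot: [-1.935, -2.47, 0.006]
wrist_force: [0.1, 0.0, -2.6]
width: 0.459
grip_force: 46.3
```

Call:
drive_tool:
  increments:
    - {"delta_pos": [0, 0, 0], "turn": 0, "jaw": -0.2}
    - {"delta_pos": [0, 0, 0], "turn": 0, "jaw": -0.2}
    - {"delta_pos": [0, 0, 0], "turn": 0, "jaw": -0.2}

```text
time: 5.0
tool_pos: [0.5704, 0.0664, 0.34]
tcp_rot: [-1.948, -2.462, 0.003]
wrist_force: [0.4, 0.3, -2.7]
width: 0.458
grip_force: 46.3
```

Run:
```python
from h import *
import pickle
c=snap('wrist','w3.png');pickle.dump(c,open('c3.pkl','wb'));s=c['s'];print(s['tool_pos'],s['time'],s['width'],s['tcp_rot'])
T=R.from_rotvec(s['tcp_rot']).as_matrix();print(T.round(3), np.degrees(np.arctan2(-T[0,0],T[1,0])))
t=np.array([.5724,.0659,.0]);print('delta',T.T@(t-s['tool_pos'])*1000, px(c,[.5724,.0659,.087]))
d=snap('side','s3.png');pickle.dump(d,open('d3.pkl','wb'))
cv2.imwrite('pics/s3c.png',cv2.resize(d['img'][:,:,::-1][100:300,220:420],(600,600),interpolation=cv2.INTER_CUBIC))
a=np.hstack([c['img'][:,:,::-1],cv2.resize(d['img'][:,:,::-1],None,fx=.42,fy=1)]);
```

```text
[0.57038079 0.06643893 0.33995666] 5.0 0.4577052688711188 [-1.94804299 -2.46196936  0.00294821]
[[-0.23   0.973 -0.003]
 [ 0.973  0.23  -0.   ]
 [ 0.001 -0.003 -1.   ]] 13.294066572727594
delta [ -1.16269235   2.79295173 339.94961923] [278.  222.6]
```

View pics/w3.png

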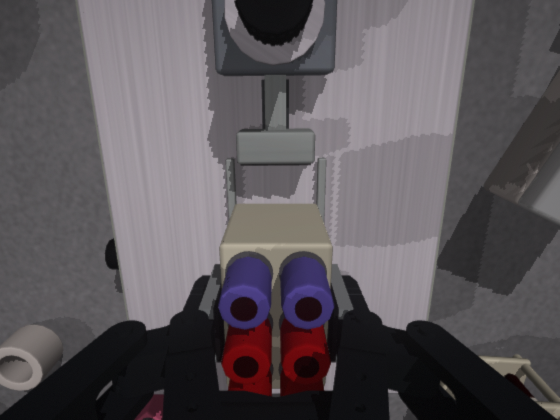

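Run:
```python
from h import *
import pickle
c=pickle.load(open('c3.pkl','rb'));s=c['s'];T=R.from_rotvec(s['tcp_rot']).as_matrix()
f=lambda u,v,z:((T.T@(w(c,u,v,z)-s['tool_pos']))*1000).round(1)
for n,u,v,z in(('railL',231,175,.093),('railR',322,175,.093),('jawL',237,164,.111),('jawR',314,164,.111),('blkbotL',233,205,.147),('blkbotR',322,205,.147),('blktopL',222,253,.197),('blktopR',330,253,.197),('stopC',278,0,0)): print(n,f(u,v,z))
print('stop mid', T.T@(np.array([.5834,.0243,.1])-s['tool_pos'])*1000)
```

```text
railL [ 32.5 -26.6 247. ]
railR [ 32.4  29.7 246.9]
jawL [ 42.8 -20.6 229. ]
jawR [ 42.7  22.6 228.9]
blkbotL [ 29.8 -19.3 193. ]
blkbotR [ 29.9  23.2 192.9]
blktopL [ 28.  -17.4 143. ]
blktopR [ 28.1  19.8 142.9]
stopC [148.5   2.9 340. ]
stop mid [-44.12620782   3.65226703 239.92483273]
```

Call:
drive_tool:
  increments:
    - {"delta_pos": [0, 0.5, 15], "turn": 0, "jaw": -0.2}
    - {"delta_pos": [0, 0, 20], "turn": 0, "jaw": -0.2}
    - {"delta_pos": [0, 0, 13], "turn": 0, "jaw": -0.2}
    - {"delta_pos": [0, 0, 6], "turn": 0, "jaw": -0.2}
    - {"delta_pos": [0, 0, 0], "turn": 0, "jaw": -0.2}
    - {"delta_pos": [0, 0, 0], "turn": 0, "jaw": -0.2}
    - {"delta_pos": [0, 0, 0], "turn": 0, "jaw": -0.2}

```text
time: 5.68
tool_pos: [0.572, 0.0667, 0.2886]
tcp_rot: [1.945, 2.465, 0.002]
wrist_force: [1.5, -0.2, -2.2]
width: 0.461
grip_force: 46.2
```

Run:
```python
from h import *
import pickle
d=snap('side');e=snap('scene')
a=cv2.resize(d['img'][:,:,::-1][120:260,250:390],(400,400),interpolation=cv2.INTER_CUBIC)
print(px(d,[.5724,.0659,.11]),px(e,[.5724,.0659,.11]))
u,v=px(d,[.5724,.0659,.11]).astype(int);p,q=px(e,[.5724,.0659,.11]).astype(int)
C=lambda im,u,v:cv2.resize(im[:,:,::-1][v-50:v+50,u-50:u+50],(400,400),interpolation=cv2.INTER_CUBIC)
cv2.imwrite('pics/m4.png',np.hstack([C(d['img'],u,v),C(e['img'],p,q)]));print(bot.read_state()['tool_pos'],bot.read_state()['wrist_force'])
```

```text
[278.4 181.6] [343.9 235. ]
[0.57210633 0.0666844  0.28897514] [ 0.30808981  0.94621327 -2.37067607]
```

View pics/m4.png

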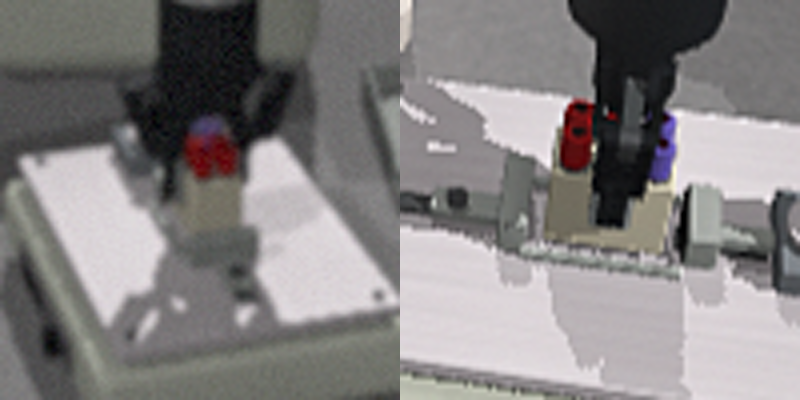

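Call:
drive_tool:
  increments:
    - {"delta_pos": [0, 0, 3], "turn": 0, "jaw": -0.2}
    - {"delta_pos": [0, 0, 2], "turn": 0, "jaw": -0.2}
    - {"delta_pos": [0, 0, 1], "turn": 0, "jaw": -0.2}
    - {"delta_pos": [0, 0, 0], "turn": 0, "jaw": -0.2}
    - {"delta_pos": [0, 0, 0], "turn": 0, "jaw": -0.2}

```text
time: 6.2
tool_pos: [0.5714, 0.0667, 0.2815]
tcp_rot: [-1.946, -2.466, 0.0]
wrist_force: [-0.3, -0.7, -2.0]
width: 0.459
grip_force: 46.3
```

Call:
drive_tool:
  increments:
    - {"delta_pos": [0, 0, 1], "turn": 0, "jaw": -0.2}
    - {"delta_pos": [0, 0, 0.5], "turn": 0, "jaw": -0.2}
    - {"delta_pos": [0, 0, 0], "turn": 0, "jaw": -0.2}

```text
time: 6.45
tool_pos: [0.5716, 0.0667, 0.2804]
tcp_rot: [1.946, 2.466, 0.0]
wrist_force: [-1.2, 1.3, -0.1]
width: 0.459
grip_force: 46.4
```

Call:
drive_tool:
  increments:
    - {"delta_pos": [0, 0, 0.6], "turn": 0, "jaw": -0.2}
    - {"delta_pos": [0, 0, 0], "turn": 0, "jaw": -0.2}
    - {"delta_pos": [0, 0, 0], "turn": 0, "jaw": -0.2}

```text
time: 6.7
tool_pos: [0.5716, 0.0667, 0.2804]
tcp_rot: [1.946, 2.466, 0.0]
wrist_force: [-2.8, 0.4, 5.8]
width: 0.462
grip_force: 47.1
```

Call:
drive_tool:
  increments:
    - {"delta_pos": [0, 0, 0], "turn": 0, "jaw": 0.3}
    - {"delta_pos": [0, 0, 0], "turn": 0, "jaw": 0.5}
    - {"delta_pos": [0, 0, 0], "turn": 0, "jaw": 0.5}
    - {"delta_pos": [0, 0, -15], "turn": 0, "jaw": 0.5}
    - {"delta_pos": [0, 0, -35], "turn": 0, "jaw": 0.5}
    - {"delta_pos": [0, 0, -35], "turn": 0, "jaw": 0.5}
    - {"delta_pos": [0, 0, -35], "turn": 0, "jaw": 0.5}
    - {"delta_pos": [0, 0, 0], "turn": 0, "jaw": 0.5}

```text
time: 7.37
tool_pos: [0.574, 0.0669, 0.4084]
tcp_rot: [1.939, 2.458, 0.015]
wrist_force: [0.6, 0.4, 0.9]
width: 0.753
grip_force: 0.0
```

Call:
drive_tool:
  increments:
    - {"delta_pos": [0, 0, 0], "turn": 0, "jaw": 0.5}
    - {"delta_pos": [0, 0, 0], "turn": 0, "jaw": 0.5}

```text
time: 7.53
tool_pos: [0.5713, 0.0666, 0.3992]
tcp_rot: [-1.946, -2.466, 0.0]
wrist_force: [0.2, -0.6, -0.4]
width: 0.746
grip_force: 0.0
```

Run:
```python
from h import *
import pickle
c=snap('wrist','w5.png');pickle.dump(c,open('c5.pkl','wb'));s=c['s'];print(s['tool_pos'],s['time'],s['tcp_rot'],s['torque'],s['q'])
```

```text
[0.57132395 0.06663405 0.39920918] 7.5333 [-1.94576461e+00 -2.46644793e+00  6.11776538e-05] [ 0.03890632  0.04910819 -0.0369989 ] [ 7.28042351e-02  7.98132256e-02  1.82821067e+00 -3.24973981e-06
  1.23362312e+00 -1.62127280e-01]
```

View pics/w5.png

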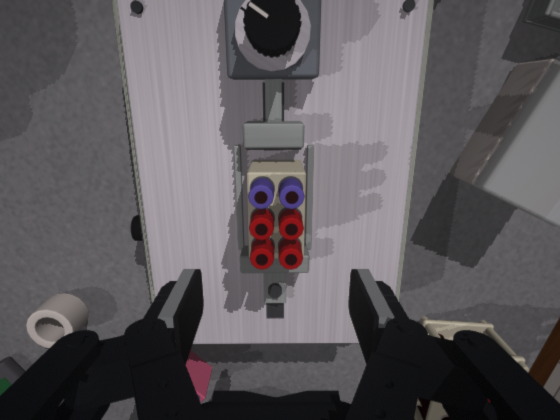

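Run:
```python
from h import *
import pickle
c=pickle.load(open('c5.pkl','rb'));s=c['s'];T=R.from_rotvec(s['tcp_rot']).as_matrix()
for z in(.141,.147,.153): print(z,(T.T@(w(c,272,22,z)-s['tool_pos'])*1000).round(1), np.linalg.norm(w(c,244,22,z)-w(c,301,22,z)))
```

```text
0.141 [119.3  -1.  258.2] 0.03269556544854357
0.147 [118.2  -0.9 252.2] 0.03177373128859754
0.153 [117.2  -0.9 246.2] 0.030949151846213833
```

Call:
drive_tool:
  increments:
    - {"delta_pos": [25, 0, 0], "turn": 0, "jaw": 0.5}
    - {"delta_pos": [25, 0, 0], "turn": 0, "jaw": 0.5}
    - {"delta_pos": [10, 0, 0], "turn": 0, "jaw": 0.5}
    - {"delta_pos": [0, 0, 0], "turn": 0, "jaw": 0.5}
    - {"delta_pos": [0, 0, 0], "turn": 0, "jaw": 0.5}
    - {"delta_pos": [0, 0, 0], "turn": 0, "jaw": 0.5}
    - {"delta_pos": [0, 0, 0], "turn": 0, "jaw": 0.5}

```text
time: 8.17
tool_pos: [0.5577, 0.1242, 0.3991]
tcp_rot: [-1.946, -2.466, 0.001]
wrist_force: [0.1, -0.2, 0.1]
width: 0.75
grip_force: 0.0
```

```bash
cat > knob.py <<'E'
from h import *
import sys,pickle
def knob(name):
    c=snap('wrist',name);s=c['s'];T=R.from_rotvec(s['tcp_rot']).as_matrix()
    pickle.dump(c,open(name+'.pkl','wb'))
    g=cv2.cvtColor(c['img'],cv2.COLOR_RGB2GRAY)
    m=(g<45).astype(np.uint8); m[270:]=0; m=cv2.morphologyEx(m,cv2.MORPH_CLOSE,np.ones((9,9)))
    n,l,st,ce=cv2.connectedComponentsWithStats(m)
    for i in range(1,n):
        if st[i,4]>300: print(i,st[i].tolist(),ce[i].round(1), [((T.T@(w(c,*ce[i],z)-s['tool_pos']))*1000).round(1).tolist() for z in(.141,.147,.153)])
    return c
if __name__=='__main__':
    c=knob(sys.argv[1]);print(c['s']['tool_pos'],c['s']['time'])
E
python3 knob.py w6.png
```

```text
1 [439, 0, 33, 33, 707] [452.   13.6] [[123.4, 101.3, 257.9], [122.3, 98.7, 251.9], [121.1, 96.1, 245.9]]
2 [527, 0, 33, 37, 853] [545.7  18.1] [[121.1, 155.1, 257.9], [120.0, 151.0, 251.9], [118.9, 146.9, 245.9]]
3 [502, 89, 58, 41, 1574] [537.3 109.1] [[71.2, 161.7, 257.9], [71.3, 157.5, 251.9], [71.6, 153.2, 245.9]]
5 [247, 100, 52, 54, 2184] [272.  126.4] [[60.9, -1.2, 258.0], [61.4, -1.2, 252.0], [62.0, -1.0, 246.0]]
[0.55766593 0.12421329 0.39907218] 8.1667
```

Call:
drive_tool:
  increments:
    - {"delta_pos": [25, -1, 0], "turn": 0, "jaw": 0.5}
    - {"delta_pos": [25, 0, 0], "turn": 0, "jaw": 0.5}
    - {"delta_pos": [11, 0, 0], "turn": 0, "jaw": 0.5}
    - {"delta_pos": [0, 0, 0], "turn": 0, "jaw": 0.5}
    - {"delta_pos": [0, 0, 0], "turn": 0, "jaw": 0.5}
    - {"delta_pos": [0, 0, 0], "turn": 0, "jaw": 0.5}
    - {"delta_pos": [0, 0, 0], "turn": 0, "jaw": 0.5}

```text
time: 8.8
tool_pos: [0.5426, 0.1832, 0.3996]
tcp_rot: [1.947, 2.465, -0.001]
wrist_force: [-0.2, 0.2, -0.2]
width: 0.751
grip_force: 0.0
```

```bash
python3 knob.py w7.png
python3 - <<'E'
import pickle,cv2,numpy as np
from h import *
for n in('w6','w7'):
    c=pickle.load(open(n+'.png.pkl','rb'));g=cv2.cvtColor(c['img'],cv2.COLOR_RGB2GRAY)
    # vertical profile through knob centre col
    col=272; print(n,[int(x) for x in g[60:300:3,col:col+4].mean(1)])
E
```

```text
1 [69, 0, 57, 45, 1004] [94.5 19.4] [[120.8, -102.6, 258.5], [119.7, -99.9, 252.5], [118.6, -97.2, 246.5]]
3 [517, 0, 43, 123, 1720] [543.3  65.1] [[96.2, 159.9, 258.5], [95.8, 155.7, 252.5], [95.3, 151.5, 246.5]]
5 [250, 187, 48, 62, 2099] [273.8 215. ] [[2.3, -0.2, 258.6], [4.3, -0.2, 252.6], [6.5, -0.1, 246.6]]
[0.54260784 0.18315423 0.3995557 ] 8.8
w6 [82, 81, 81, 111, 153, 157, 130, 102, 97, 167, 162, 166, 162, 75, 28, 26, 26, 26, 26, 25, 26, 25, 25, 24, 24, 24, 24, 24, 25, 24, 24, 42, 97, 61, 58, 78, 78, 78, 80, 90, 101, 114, 123, 125, 126, 124, 106, 100, 139, 128, 125, 124, 122, 122, 120, 51, 80, 65, 96, 131, 131, 131, 131, 131, 138, 158, 142, 124, 89, 76, 78, 85, 78, 75, 78, 76, 59, 46, 43, 52]
w7 [71, 69, 68, 68, 67, 66, 65, 69, 69, 69, 67, 66, 68, 69, 67, 67, 68, 70, 70, 70, 70, 63, 94, 94, 95, 97, 105, 138, 149, 167, 178, 162, 179, 146, 134, 90, 118, 108, 176, 177, 180, 172, 94, 29, 29, 29, 30, 31, 31, 30, 30, 31, 30, 30, 30, 30, 29, 29, 29, 29, 29, 83, 87, 89, 104, 117, 129, 137, 139, 116, 110, 119, 150, 139, 138, 136, 135, 131, 71, 75]
```

Run:
```python
import pickle
from h import *
from scipy.optimize import least_squares
D=[]
for n in('w6','w7'):
    c=pickle.load(open(n+'.png.pkl','rb'));g=cv2.cvtColor(c['img'],cv2.COLOR_RGB2GRAY).astype(float)
    c0=272
    for col in(264,272,280): 
        d=(g[:,col]<60); r=np.where(d[90:260])[0]+90; print(n,col,r.min(),r.max())
    row=215 if n=='w7' else 126
    r=np.where(g[row,230:320]<60)[0]+230; print('row',r.min(),r.max())
    D.append(c)
T=R.from_rotvec(D[1]['s']['tcp_rot']).as_matrix();o=D[1]['s']['tool_pos']
f=lambda c,u,v,z:((T.T@(w(c,u,v,z)-o))*1000)[0]
for z in(.139,.143,.147,.151,.155): print(z,'x0 from w6 bottom',f(D[0],272,152.5,z)+16,'w7 bottom',f(D[1],273,243,z)+16,'w7 base',f(D[1],273,187,z-.034)-16)
```

```text
w6 264 103 198
w6 272 100 225
w6 280 101 225
row 247 298
w7 264 189 239
w7 272 122 242
w7 280 122 241
row 250 297
0.139 x0 from w6 bottom -0.44034774598753756 w7 bottom -3.136286441846824 w7 base -3.4191370417301403
0.143 x0 from w6 bottom 0.16442241736999286 w7 bottom -1.391929769307385 w7 base -2.4020807047562247
0.147 x0 from w6 bottom 0.7691925807274682 w7 bottom 0.3292287762849675 w7 base -1.385024367782309
0.151 x0 from w6 bottom 1.3739627440849436 w7 bottom 2.07358544882441 w7 base -0.36796803080839346
0.155 x0 from w6 bottom 1.9787329074424473 w7 bottom 3.8179421213638793 w7 base 0.6490883061655239
```

Call:
drive_tool:
  increments:
    - {"delta_pos": [0.5, 0, 5], "turn": -0.12, "jaw": 0.5}
    - {"delta_pos": [0, 0, 5], "turn": -0.12, "jaw": 0.5}
    - {"delta_pos": [0, 0, 5], "turn": -0.12, "jaw": 0.5}
    - {"delta_pos": [0, 0, 5], "turn": -0.12, "jaw": 0.5}
    - {"delta_pos": [0, 0, 5], "turn": -0.12, "jaw": 0.5}
    - {"delta_pos": [0, 0, 5], "turn": -0.12, "jaw": 0.5}
    - {"delta_pos": [0, 0, 5], "turn": -0.12, "jaw": 0.5}
    - {"delta_pos": [0, 0, 5], "turn": -0.12, "jaw": 0.5}

```text
time: 9.52
tool_pos: [0.5424, 0.1838, 0.3593]
tcp_rot: [0.579, 3.088, -0.0]
wrist_force: [0.4, 0.3, -0.2]
width: 0.755
grip_force: 0.0
```

Call:
drive_tool:
  increments:
    - {"delta_pos": [0, 0, 5], "turn": -0.12, "jaw": 0.5}
    - {"delta_pos": [0, 0, 0], "turn": -0.12, "jaw": 0.5}
    - {"delta_pos": [0, 0, 0], "turn": -0.12, "jaw": 0.5}
    - {"delta_pos": [0, 0, 0], "turn": -0.12, "jaw": 0.5}
    - {"delta_pos": [0, 0, 0], "turn": 0, "jaw": 0.5}
    - {"delta_pos": [0, 0, 0], "turn": 0, "jaw": 0.5}
    - {"delta_pos": [0, 0, 0], "turn": 0, "jaw": 0.5}

```text
time: 10.1
tool_pos: [0.5424, 0.1842, 0.3546]
tcp_rot: [-0.158, 3.138, -0.0]
wrist_force: [0.1, 0.3, 0.7]
width: 0.752
grip_force: 0.0
```

```bash
python3 knob.py w8.png
python3 - <<'E'
import pickle
from h import *
c=pickle.load(open('w8.png.pkl','rb'));s=c['s'];g=cv2.cvtColor(c['img'],cv2.COLOR_RGB2GRAY)
T=R.from_rotvec(s['tcp_rot']).as_matrix();print(s['q'],s['tool_pos'])
k=px(c,s['tool_pos']+T@[0,0,(s['tool_pos'][2]-.148)]);print('tcp axis at knob top',k)
u=int(k[0])
for col in(u-10,u,u+10):
    r=np.where(g[int(k[1])-60:int(k[1])+60,col]<60)[0]+int(k[1])-60; print(col,r.min(),r.max(),len(r))
for row in(int(k[1])-10,int(k[1]),int(k[1])+10):
    r=np.where(g[row,u-60:u+60]<60)[0]+u-60;print(row,r.min(),r.max(),len(r))
print('edges pred',[px(c,s['tool_pos']+T@np.array([dx,dy,s['tool_pos'][2]-.148])) for dx,dy in((-.016,0),(0,.016),(0,-.016))])
E
```

```text
1 [459, 0, 38, 27, 671] [478.6  10.6] [[115.0, 93.0, 213.6], [113.8, 89.9, 207.6], [112.6, 86.8, 201.6]]
5 [0, 39, 48, 19, 641] [24.3 47.5] [[99.8, -117.7, 213.6], [99.1, -113.9, 207.6], [98.4, -110.0, 201.6]]
9 [243, 199, 59, 71, 3176] [272.6 236.9] [[3.7, -1.5, 213.6], [6.2, -1.5, 207.6], [8.7, -1.4, 201.6]]
12 [0, 244, 87, 26, 1480] [ 43.4 259.4] [[-9.8, -131.2, 213.6], [-6.9, -126.9, 207.6], [-3.9, -122.6, 201.6]]
[0.54235964 0.18418824 0.35458911] 10.1
[ 2.83927253e-01  1.08986327e-01  1.88126949e+00 -1.01640135e-04
  1.15130712e+00 -1.38749536e+00] [0.54235964 0.18418824 0.35458911]
tcp axis at knob top [275.3 248.3]
265 204 270 67
275 203 271 62
285 200 268 59
238 244 301 52
248 244 301 58
258 248 297 50
edges pred [array([275.3, 274.9]), array([305. , 248.3]), array([245.6, 248.4])]
```

Call:
drive_tool:
  increments:
    - {"delta_pos": [0.4, -1.3, 15], "turn": 0, "jaw": 0.5}
    - {"delta_pos": [0, 0, 20], "turn": 0, "jaw": 0.5}
    - {"delta_pos": [0, 0, 15], "turn": 0, "jaw": 0.3}
    - {"delta_pos": [0, 0, 8], "turn": 0, "jaw": 0.2}
    - {"delta_pos": [0, 0, 3], "turn": 0, "jaw": 0.2}
    - {"delta_pos": [0, 0, 0], "turn": 0, "jaw": 0.2}
    - {"delta_pos": [0, 0, 0], "turn": 0, "jaw": 0.2}
    - {"delta_pos": [0, 0, 0], "turn": 0, "jaw": 0.2}

```text
time: 10.82
tool_pos: [0.5425, 0.1835, 0.2948]
tcp_rot: [-0.163, 3.135, 0.001]
wrist_force: [0.3, 0.6, 0.8]
width: 0.596
grip_force: 0.0
```

Call:
drive_tool:
  increments:
    - {"delta_pos": [0, 0, 0], "turn": 0, "jaw": -0.1}
    - {"delta_pos": [0, 0, 0], "turn": 0, "jaw": -0.5}
    - {"delta_pos": [0, 0, 0], "turn": 0, "jaw": -0.5}
    - {"delta_pos": [0, 0, 0], "turn": 0, "jaw": -0.5}
    - {"delta_pos": [0, 0, 0], "turn": 0, "jaw": -0.5}
    - {"delta_pos": [0, 0, 0], "turn": 0, "jaw": -0.5}
  grip_force: 45

```text
time: 11.32
tool_pos: [0.5425, 0.1828, 0.2951]
tcp_rot: [-0.164, 3.135, -0.001]
wrist_force: [-0.3, -4.1, 6.9]
width: 0.355
grip_force: 44.6
```

```bash
cat > st.py <<'E'
from h import *
s=bot.read_state();T=R.from_rotvec(s['tcp_rot']).as_matrix()
print('t',s['time'],'pos',s['tool_pos'].round(4),'F',np.round(s['wrist_force'],1),'M',np.round(s['torque'],3),'yaw',np.arctan2(T[1,0],T[0,0]).round(4),'w',round(s['width'],3),'q6',s['q'][5].round(3),'tq6',s['joint_torque'][5].round(3))
E
python3 st.py
```

```text
t 11.3167 pos [0.5425 0.1828 0.2951] F [-0.3 -4.1  6.9] M [-0.698  0.173  0.045] yaw -3.0372 w 0.355 q6 -1.392 tq6 0.037
```

Call:
drive_tool:
  increments:
    - {"delta_pos": [0, 0, 0], "turn": 0.05, "jaw": -0.5}
    - {"delta_pos": [0, 0, 0], "turn": 0.1, "jaw": -0.5}
    - {"delta_pos": [0, 0, 0], "turn": 0.1, "jaw": -0.5}
    - {"delta_pos": [0, 0, 0], "turn": 0.1, "jaw": -0.5}
    - {"delta_pos": [0, 0, 0], "turn": 0.1, "jaw": -0.5}
    - {"delta_pos": [0, 0, 0], "turn": 0.1, "jaw": -0.5}
    - {"delta_pos": [0, 0, 0], "turn": 0.1, "jaw": -0.5}
    - {"delta_pos": [0, 0, 0], "turn": 0.05, "jaw": -0.5}

```text
time: 11.98
tool_pos: [0.5424, 0.1823, 0.2951]
tcp_rot: [0.927, 2.999, -0.003]
wrist_force: [-1.5, -7.1, 6.9]
width: 0.358
grip_force: 44.8
```

```bash
python3 st.py
```

```text
t 11.9833 pos [0.5424 0.1823 0.2951] F [-1.5 -7.1  6.9] M [-1.105  0.305  0.1  ] yaw 2.542 w 0.358 q6 -0.688 tq6 -0.006
```

Call:
drive_tool:
  increments:
    - {"delta_pos": [0, 0, 0], "turn": 0.08, "jaw": -0.5}
    - {"delta_pos": [0, 0, 0], "turn": 0.08, "jaw": -0.5}
    - {"delta_pos": [0, 0, 0], "turn": 0.08, "jaw": -0.5}
    - {"delta_pos": [0, 0, 0], "turn": 0.08, "jaw": -0.5}
    - {"delta_pos": [0, 0, 0], "turn": 0.08, "jaw": -0.5}

```text
time: 12.4
tool_pos: [0.5422, 0.1821, 0.2951]
tcp_rot: [1.504, 2.756, -0.004]
wrist_force: [-2.4, -7.7, 8.2]
width: 0.356
grip_force: 44.9
```

```bash
python3 st.py
```

```text
t 12.4 pos [0.5422 0.1821 0.2951] F [-2.4 -7.7  8.2] M [-1.283  0.449  0.205] yaw 2.1427 w 0.356 q6 -0.289 tq6 -0.82
```

Call:
drive_tool:
  increments:
    - {"delta_pos": [0, 0, 0], "turn": 0.06, "jaw": -0.5}
    - {"delta_pos": [0, 0, 0], "turn": 0.06, "jaw": -0.5}
    - {"delta_pos": [0, 0, 0], "turn": 0.06, "jaw": -0.5}

```text
time: 12.65
tool_pos: [0.5421, 0.182, 0.295]
tcp_rot: [1.744, 2.611, -0.004]
wrist_force: [-3.2, -7.0, 8.2]
width: 0.361
grip_force: 44.9
```

```bash
python3 st.py
```

```text
t 12.65 pos [0.5421 0.182  0.295 ] F [-3.2 -7.   8.2] M [-1.252  0.495  0.189] yaw 1.9638 w 0.361 q6 -0.11 tq6 -0.572
```

Call:
drive_tool:
  increments:
    - {"delta_pos": [0, 0, 0], "turn": 0.04, "jaw": -0.5}
    - {"delta_pos": [0, 0, 0], "turn": 0.04, "jaw": -0.5}
    - {"delta_pos": [0, 0, 0], "turn": 0.02, "jaw": -0.5}

```text
time: 12.9
tool_pos: [0.542, 0.182, 0.2951]
tcp_rot: [1.871, 2.521, -0.004]
wrist_force: [-4.1, -8.6, 9.1]
width: 0.357
grip_force: 44.9
```

```bash
python3 st.py
```

```text
t 12.9 pos [0.542  0.182  0.2951] F [-4.1 -8.6  9.1] M [-1.305  0.518  0.121] yaw 1.8649 w 0.357 q6 -0.011 tq6 0.105
```

Call:
drive_tool:
  increments:
    - {"delta_pos": [0, 0, 0], "turn": 0, "jaw": 0.1}
    - {"delta_pos": [0, 0, 0], "turn": 0, "jaw": 0.1}
    - {"delta_pos": [-1.3, -0.9, 0], "turn": 0, "jaw": 0.1}
    - {"delta_pos": [0, 0, 0], "turn": 0, "jaw": 0.1}
    - {"delta_pos": [0, 0, 0], "turn": 0, "jaw": 0.1}

```text
time: 13.32
tool_pos: [0.5414, 0.1819, 0.2934]
tcp_rot: [-1.871, -2.524, 0.0]
wrist_force: [0.5, 0.4, -0.1]
width: 0.551
grip_force: 0.0
```

```bash
python3 st.py
```

```text
t 13.3167 pos [0.5414 0.1819 0.2934] F [ 0.5  0.4 -0.1] M [ 0.057 -0.034 -0.005] yaw 1.8659 w 0.551 q6 -0.015 tq6 -0.006
```

Call:
drive_tool:
  increments:
    - {"delta_pos": [0, 0, 0], "turn": 0, "jaw": -0.5}
    - {"delta_pos": [0, 0, 0], "turn": 0, "jaw": -0.5}
    - {"delta_pos": [0, 0, 0], "turn": 0, "jaw": -0.5}
    - {"delta_pos": [0, 0, 0], "turn": 0, "jaw": -0.5}
    - {"delta_pos": [0, 0, 0], "turn": 0, "jaw": -0.5}
  grip_force: 50

```text
time: 13.73
tool_pos: [0.5416, 0.1819, 0.2937]
tcp_rot: [1.871, 2.524, 0.001]
wrist_force: [0.0, 0.8, 1.5]
width: 0.356
grip_force: 49.5
```

```bash
python3 st.py
```

```text
t 13.7333 pos [0.5416 0.1819 0.2937] F [0.  0.8 1.5] M [ 0.098 -0.01  -0.026] yaw 1.8658 w 0.356 q6 -0.015 tq6 0.023
```

Call:
drive_tool:
  increments:
    - {"delta_pos": [0, 0, 0], "turn": 0.04, "jaw": -0.5}
    - {"delta_pos": [0, 0, 0], "turn": 0.04, "jaw": -0.5}
    - {"delta_pos": [0, 0, 0], "turn": 0.04, "jaw": -0.5}

```text
time: 13.98
tool_pos: [0.5415, 0.1819, 0.2937]
tcp_rot: [2.021, 2.405, 0.001]
wrist_force: [-0.4, 1.5, 1.7]
width: 0.357
grip_force: 49.6
```

```bash
python3 st.py
```

```text
t 13.9833 pos [0.5415 0.1819 0.2937] F [-0.4  1.5  1.7] M [0.078 0.04  0.157] yaw 1.7443 w 0.357 q6 0.107 tq6 -0.338
```

Clean grasp; total 1.50 rad. Continue in small steps, watching the z moment.

Call:
drive_tool:
  increments:
    - {"delta_pos": [0, 0, 0], "turn": 0.04, "jaw": -0.5}
    - {"delta_pos": [0, 0, 0], "turn": 0.04, "jaw": -0.5}
    - {"delta_pos": [0, 0, 0], "turn": 0.04, "jaw": -0.5}

```text
time: 14.23
tool_pos: [0.5415, 0.1819, 0.2937]
tcp_rot: [2.161, 2.28, 0.0]
wrist_force: [0.4, 0.4, 2.1]
width: 0.357
grip_force: 49.6
```

```bash
python3 st.py
```

```text
t 14.2333 pos [0.5415 0.1819 0.2937] F [0.4 0.4 2.1] M [0.148 0.062 0.179] yaw 1.6243 w 0.357 q6 0.227 tq6 -0.335
```

Call:
drive_tool:
  increments:
    - {"delta_pos": [0, 0, 0], "turn": 0.04, "jaw": -0.5}
    - {"delta_pos": [0, 0, 0], "turn": 0.04, "jaw": -0.5}

```text
time: 14.4
tool_pos: [0.5415, 0.1819, 0.2937]
tcp_rot: [-2.251, -2.192, -0.001]
wrist_force: [-0.2, 0.2, 1.7]
width: 0.357
grip_force: 49.6
```

```bash
python3 st.py
```

```text
t 14.4 pos [0.5415 0.1819 0.2937] F [-0.2  0.2  1.7] M [0.146 0.073 0.154] yaw 1.5442 w 0.357 q6 0.307 tq6 -0.335
```

Call:
drive_tool:
  increments:
    - {"delta_pos": [0, 0, 0], "turn": 0.04, "jaw": -0.5}
    - {"delta_pos": [0, 0, 0], "turn": 0.04, "jaw": -0.5}

```text
time: 14.57
tool_pos: [0.5415, 0.1819, 0.2937]
tcp_rot: [-2.336, -2.1, -0.0]
wrist_force: [0.4, 0.7, 1.0]
width: 0.357
grip_force: 49.6
```

```bash
python3 st.py
```

```text
t 14.5667 pos [0.5415 0.1819 0.2937] F [0.4 0.7 1. ] M [0.202 0.112 0.467] yaw 1.4646 w 0.357 q6 0.387 tq6 -0.033
```

Call:
drive_tool:
  increments:
    - {"delta_pos": [0, 0, 0], "turn": 0.03, "jaw": -0.5}

```text
time: 14.65
tool_pos: [0.5414, 0.1819, 0.2937]
tcp_rot: [2.367, 2.066, 0.0]
wrist_force: [-0.3, 0.7, 1.6]
width: 0.359
grip_force: 49.6
```

```bash
python3 st.py
```

```text
t 14.65 pos [0.5414 0.1819 0.2937] F [-0.3  0.7  1.6] M [0.164 0.11  0.52 ] yaw 1.4351 w 0.359 q6 0.416 tq6 0.188
```

Call:
drive_tool:
  increments:
    - {"delta_pos": [0, 0, 0], "turn": 0.04, "jaw": -0.5}

```text
time: 14.73
tool_pos: [0.5414, 0.182, 0.2937]
tcp_rot: [2.407, 2.018, 0.0]
wrist_force: [-0.5, 0.6, 1.9]
width: 0.36
grip_force: 49.6
```

```bash
python3 st.py
```

```text
t 14.7333 pos [0.5414 0.182  0.2937] F [-0.5  0.6  1.9] M [0.19  0.097 0.46 ] yaw 1.3955 w 0.36 q6 0.456 tq6 -0.121
```

Call:
drive_tool:
  increments:
    - {"delta_pos": [0, 0, 0], "turn": 0, "jaw": 0.2}
    - {"delta_pos": [0, 0, 0], "turn": 0, "jaw": 0.2}
    - {"delta_pos": [0, 0, 0], "turn": 0, "jaw": 0.2}
    - {"delta_pos": [0, 0, -20], "turn": 0, "jaw": 0.2}
    - {"delta_pos": [0, 0, -35], "turn": 0, "jaw": 0.4}
    - {"delta_pos": [0, 0, -25], "turn": 0, "jaw": 0.5}
    - {"delta_pos": [-30, 0, 0], "turn": 0, "jaw": 0.5}
    - {"delta_pos": [-30, 0, 0], "turn": 0, "jaw": 0.5}

```text
time: 15.4
tool_pos: [0.532, 0.1232, 0.3765]
tcp_rot: [2.401, 2.021, 0.008]
wrist_force: [-0.8, -0.2, -0.9]
width: 0.75
grip_force: 0.0
```

Call:
drive_tool:
  increments:
    - {"delta_pos": [-25, 0, 0], "turn": 0, "jaw": 0.5}
    - {"delta_pos": [0, 0, 0], "turn": 0, "jaw": 0.5}
    - {"delta_pos": [0, 0, 0], "turn": 0, "jaw": 0.5}
    - {"delta_pos": [0, 0, 0], "turn": 0, "jaw": 0.5}
    - {"delta_pos": [0, 0, 0], "turn": 0, "jaw": 0.5}

```text
time: 15.82
tool_pos: [0.5268, 0.0987, 0.3735]
tcp_rot: [-2.406, -2.019, -0.0]
wrist_force: [-0.9, -0.3, -0.3]
width: 0.745
grip_force: 0.0
```

```bash
python3 st.py
python3 - <<'E'
from h import *
import pickle
c=snap('wrist','w9.png');pickle.dump(c,open('c9.pkl','wb'))
k=px(c,[.5414,.1819,.148]);print(k)
u,v=k.astype(int);v0=max(v-50,0);im=c['img'][:,:,::-1]
a=cv2.resize(im[v0:v0+100,u-50:u+50],(450,450),interpolation=cv2.INTER_CUBIC)
b=cv2.resize(im[50:350,150:383],(350,450))
cv2.imwrite('pics/m9.png',np.hstack([a,b]))
E
```

```text
t 15.8167 pos [0.5268 0.0987 0.3735] F [-0.9 -0.3 -0.3] M [-0.015 -0.036  0.014] yaw 1.3965 w 0.745 q6 0.313 tq6 0.001
[273.7  86.2]
```

View pics/m9.png

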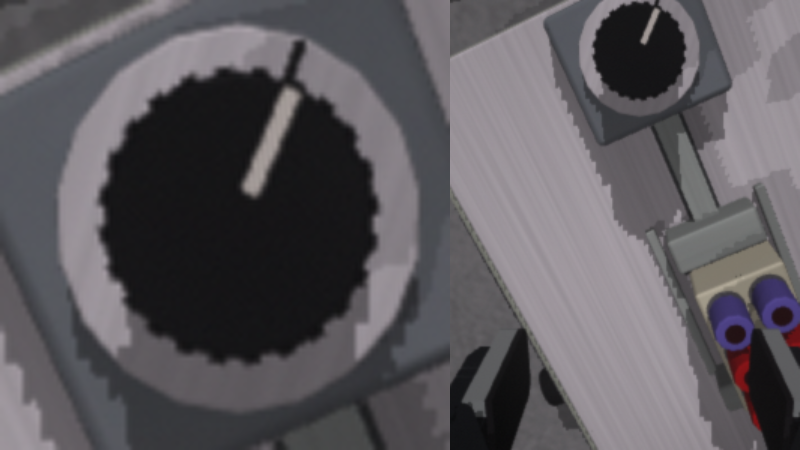

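Run:
```python
from h import *
import pickle
def ang(c,zt=.148,zb=.114):
    g=cv2.cvtColor(c['img'],cv2.COLOR_RGB2GRAY).astype(float)
    u,v=px(c,[.5414,.1819,.148]).astype(int)
    yy,xx=np.mgrid[max(v-50,0):v+50,u-50:u+50]; gg=g[yy,xx]
    dark=((gg<60)&(np.hypot(xx-u,yy-v)<36)).astype(np.uint8)
    dk=cv2.morphologyEx(dark,cv2.MORPH_OPEN,np.ones((9,9)))
    cnt=max(cv2.findContours(cv2.morphologyEx(dk,cv2.MORPH_CLOSE,np.ones((9,9))),0,1)[0],key=cv2.contourArea)
    (cx,cy),r=cv2.minEnclosingCircle(cnt);cx+=xx[0,0];cy+=yy[0,0];print('knob px',cx,cy,r)
    rr=np.hypot(xx-cx,yy-cy)
    m=(gg>90)&(rr<r-2); C=w(c,cx,cy,zt)[:2]
    P=np.array([w(c,x,y,zt)[:2] for x,y in zip(xx[m],yy[m])])
    vv=cv2.fitLine(P.astype(np.float32),2,0,.01,.01).ravel();print('n',m.sum(),'white dir',np.arctan2(vv[1],vv[0]),'centroid', np.arctan2(*(P.mean(0)-C)[::-1]))
    up=(yy<cy)&(rr>r+1.5)&(rr<r+11)&(xx>cx)&(xx<cx+25)&(gg<75)
    Q=np.array([w(c,x,y,zb)[:2] for x,y in zip(xx[up],yy[up])])
    print('n',up.sum(),list(zip(xx[up],yy[up]))[:25]);K=np.array([.5414,.1819])
    q=cv2.fitLine(Q.astype(np.float32),2,0,.01,.01).ravel();print('black dir',np.arctan2(q[1],q[0]),'from centre',np.arctan2(*(Q.mean(0)-C)[::-1]),'C',C)
ang(pickle.load(open('c9.pkl','rb')))
```

```text
knob px 275.6915855407715 83.71035766601562 32.33186340332031
n 101 white dir 1.153061 centroid 0.9328067019809085
n 21 [(np.int64(288), np.int64(45)), (np.int64(289), np.int64(45)), (np.int64(290), np.int64(45)), (np.int64(288), np.int64(46)), (np.int64(289), np.int64(46)), (np.int64(290), np.int64(46)), (np.int64(288), np.int64(47)), (np.int64(289), np.int64(47)), (np.int64(290), np.int64(47)), (np.int64(287), np.int64(48)), (np.int64(288), np.int64(48)), (np.int64(289), np.int64(48)), (np.int64(287), np.int64(49)), (np.int64(288), np.int64(49)), (np.int64(289), np.int64(49)), (np.int64(287), np.int64(50)), (np.int64(288), np.int64(50)), (np.int64(286), np.int64(51)), (np.int64(287), np.int64(51)), (np.int64(288), np.int64(51)), (np.int64(288), np.int64(52))]
black dir 1.0229654 from centre 1.050544853352271 C [0.5426 0.1829]
```

Run:
```python
from h import *
import pickle
c=pickle.load(open('c9.pkl','rb'));g=cv2.cvtColor(c['img'],cv2.COLOR_RGB2GRAY).astype(float)
ys,xs=np.mgrid[55:82,272:294]
G=g[ys,xs]
n,l=cv2.connectedComponents((G>75).astype(np.uint8)); i=l[79-55,279-272] or l[70-55,282-272]
m=(l==i)&(ys>57); wt=np.clip(G-30,0,None)
print(m.sum()); print(G[::3].astype(int))
P=np.array([w(c,x,y,.148)[:2] for x,y in zip(xs[m],ys[m])])
q=cv2.fitLine(P.astype(np.float32),2,0,.01,.01).ravel();print('white dir',np.arctan2(q[1],q[0]),P.mean(0))
b=np.array([w(c,x,y,.114)[:2] for x,y in ((289,45),(289,46),(289,47),(288,48),(288,49),(287.5,50),(287,51))])
# axis from white line & knob: candidates
for K in((.5414,.1819),(.5414,.1829),(.5424,.1819),(.5404,.1819)):
    print(K,'white',np.arctan2(*(P.mean(0)-K)[::-1]),'tip',np.arctan2(*(w(c,288,57.5,.148)[:2]-K)[::-1]),'black',np.arctan2(*(b.mean(0)-K)[::-1]))
```

```text
97
[[ 22  22  21  23  21  22  23  23  22  23  22  24  24  42  90  84  62  40
   53 112 126 129]
 [ 22  21  22  22  22  22  22  21  22  22  22  29  75 143 155 155 141  74
   32  23  29  44]
 [ 22  22  22  22  22  22  21  22  22  21  29  76 144 155 154 138  59  25
   22  23  22  22]
 [ 22  21  22  22  21  22  23  22  22  42 116 150 155 151 114  49  24  23
   22  22  23  22]
 [ 22  22  22  22  21  22  21  24  46 118 150 155 148  76  31  21  22  23
   22  22  22  22]
 [ 23  21  21  21  21  22  28  75 142 154 155 142  74  31  22  21  21  21
   23  23  23  22]
 [ 22  22  21  21  21  28  75 144 155 151 113  48  23  21  21  22  22  22
   22  22  22  23]
 [ 21  21  21  22  44 117 150 155 152 113  47  23  22  21  21  22  22  21
   22  22  22  22]
 [ 22  21  21  21  24  38  63  96  61  29  22  21  21  22  21  21  22  22
   22  22  22  23]]
white dir 0.9697387 [0.54731856 0.18973093]
(0.5414, 0.1819) white 0.9235982995192609 tip 0.9091859430305669 black 1.0288082823751579
(0.5414, 0.1829) white 0.8568377946197505 tip 0.8673398756692771 black 1.0059596677921274
(0.5424, 0.1819) white 1.009975396870156 tip 0.9622742155869791 black 1.066178906570242
(0.5404, 0.1819) white 0.847177278445489 tip 0.8601484940787566 black 0.9930463820147375
```

```bash
python3 -c "
from workcell import bot
print(bot.finish_job())"
```

```text
the job is handed in; nothing more can be done
None
```

The tube block is on the deck, clamped against the stop bar. I stopped the knob at the clutch's first slip (about 0.07–0.1 rad), let go with the arm clear of everything, and handed the job in at about 16 s; no verdict came back.

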